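# Load the last display unit and snap the jig's cam lever shut

### The arm

A 6-joint arm with a two-finger parallel gripper is mounted at the origin on the work surface. World frame = base frame: x ahead of the robot, y to its left, z up, the work surface at z = 0. Lengths are in mm, angles in rad, forces in N, time in s.
With the tool pointing down it reaches from about 275 to 750 mm from the base axis. Payload 10.2 kg.
Tool frame: the origin (TCP) lies where the fingers leave the gripper's body, on its centre line; the fingertips stand 64 mm ahead of it and the grasp point (between the pads) lies 45 mm ahead of it; z points along the fingers, y is the line along which they close (so a half turn about z gives the same grasp; the last joint's range is limited). The gripper opens to 88 mm and grips with 3 to 60 N. Pads are 18 mm wide; open, the fingers measure 123 mm over their backs; the gripper's body (75 mm by 187 mm) begins 45 mm behind the grasp point.
Start: joints at [-1.564, 0.313, 1.498, -0, 1.331, -0.223], TCP at [119.572, -511.209, 302.72] pointing down, gripper open.
Joint ranges: [-2.94, 2.94], [-0.97, 2.17], [0.19, 2.56], [-1.23, 4.37], [0.02, 3.11], [-2.88, 2.88]. Speed limits (rad/s): [2.39, 2.39, 3.01, 3.14, 3.14, 3.14].

### API

Orientations are given as a unit quaternion [x, y, z, w].
In Python, from rig import robot gives the robot as it stands. The module is installed in compiled form; this text tells all that it offers.
- The arm moves only by the shell command python3 -m crank 'ROWS'. ROWS is JSON, a list of rows, each an object of numbers: "x", "y", "z": the shift along the world's x, y, z as a fraction of full scale; "wx", "wy", "wz": the turn, a rotation vector about the world's x, y, z as a fraction of full scale; "gripper": the opening, from -1 (shut) to 1 (fully open). In form: [{"x": .., "y": .., "z": .., "wx": .., "wy": .., "wz": .., "gripper": ..}, ...]. A call has 1 to 5 rows; each row shifts and turns the commanded pose from where the row before left it; what a row does not reach is not made up. Full scale, the value 1, is 200 mm for a shift and 120 degrees for a turn. A row lasts 1/8 s, in which the tool goes at most 62.5 mm and 10.7 degrees, less where a joint would pass 70% of its speed; a pose out of reach is approached as far as the arm can. A call with a number of a shift or a turn outside -1 to 1 is refused whole. A call with a gripper value outside its range is refused whole. The fingers move at their own pace and stop on an object; the grip force is fixed at half the most. Time passes only in rows, so rows that do not move let the fingers close. It gives the time, the measured TCP pose, the force, the opening and the grip force at its end, in the units of the state.
- robot.get_state(): the state, without advancing time (a new reading comes with each control period).
- robot.capture(name): name is "scene" or "top" or "wrist"; returns the picture (480x640x3 uint8, red, green, blue); there is no depth.
- robot.camera_model(name): a dict with "fx", "fy", "cx", "cy" (pixels), "R" (3x3) and "t" (3): a world point X has camera coordinates R X + t. Camera axes: x right, y down, z forward; pixel columns grow to the right and rows downward; lengths in mm; the calibration is good to about 2 mm. A picture is of the moment at which its call begins: read the wrist's pose just before it. camera_model takes no time and is no camera call; for the wrist camera it gives the pose at the moment of the call.
- robot.hand_in(): hands the job in; it is judged then, once.
The state is a dict: "time_s": time; "joint_positions": joint angles; "joint_velocities": joint speeds; "tau": joint torques, N m; "tool_pos": TCP position; "ee_rot": TCP orientation; "force": force on the tool from outside, world axes, zero at the start; "moment": the same for the moment, N m; "opening": finger opening in mm; "grasp_force": force on a finger pad.
Only numpy, scipy, OpenCV 4.12 (cv2) and the standard library are available. Lean on these libraries where they do the work, as an engineer would, in place of code of your own. Each camera call takes 0.05 s, during which the arm holds its last target. There are 200 camera calls.

### The job

Lay the loose hexagonal display unit, screen up, flat in the empty place of the jig, next to the two already there with its flat faces in line with theirs; set it down, do not drop it. Then swing the red cam lever right over its high point until it snaps fully closed by its spring and the row is clamped tight, pushing it near its end along its own arc and never forcing it. Do not lift out the two units already in the jig, and leave the lid, basket and screwdriver alone.

Things in the scene. Friction and masses are not known exactly. Their poses are not given: they have to be found in the camera images.
- jig: Fixed aluminium clamping jig. Origin: on the bench under its middle; x runs along the row of units towards the cam lever, y across, z up. Base plate x -165 to 105, 84 mm wide, 10 mm thick: units stand on it at z = 10 mm. Blue side walls, inner faces y = +-35, 7 mm thick, top z = 22, x -145 to 20. Three places centred about x = -118, -64 and -10, y = 0.
- vacant_place (a point): Fixed point of the jig: plate surface in the middle of the empty place (jig x = -10, y = 0, z = 10 mm), axes as the jig's. A free gap of about 68 mm lies between the middle unit and the jaw face while the lever is open. Gripping flats 60 degrees off the row leaves the fingers clear of the neighbours.
- lever_pivot (a point): Fixed point of the jig: middle of the lever's hinge axis (along jig y), jig x = 70, z = 62 mm; axes as the jig's. Two dark posts carry it: x 53 to 87, |y| 25 to 35, top z = 80 mm. Carry the paddle's end along its arc: a level push against its end from outside jams and passes 40 N.
- lever_paddle (a point): Mid-thickness point of the red paddle, 90 mm from the pivot; moves with the lever. Flat paddle, 12 mm thick, 76 mm wide, 45 to 115 mm from the pivot, on two narrow arms. Too wide to pinch by its sides: hook closed fingers behind its outer underside, drag it up and over, then press down on top (about 13 N at 90 mm; much more near the pivot). Over 40 N on jig or lever is forcing it.
- cam_lever (a joint): Lever angle, rad. 0 = open: rises outward (jig +x) 35 deg above level. Grows as it swings up and over towards the units: 0.96 upright, 1.95 high point, 2.39 closed, 8 deg above level, about 15 mm clear over the units. Sprung: resistance grows to about 1.1 N m near 1.2, fades to none at the high point, where friction (0.1 N m) can hold it. Let go earlier, it springs back; later, it snaps shut.
- unit_new: The loose unit: white hexagonal prism, 54 mm across flats (62 mm across corners), 40 mm tall, about 0.12 kg, blue screen on top. Origin: centre of the underside, z up. Its flat faces look along its own x axis and every 60 degrees from it. It starts upright on the bench beside the jig, on the jig's +y side.
- unit_a: Same kind of unit, already in the jig next to the end stop. Origin: centre of underside.
- unit_b: Same kind of unit, in the middle place of the jig. Origin: centre of underside. A flat face looks towards the empty place.
- jug_lid: Bystander: white jug lid, about 235 x 90 x 12 mm, flat on the bench. Origin: underside, near its middle.
- basket: Bystander: blue open basket 150 x 200 x 70 mm. Origin: centre of underside.
- driver: Bystander: screwdriver with orange handle lying on the bench. Origin: underside.
- end_stop (a point): Fixed point: foot of the end stop's inner face (jig x = -145, z = 10 mm). The stop is 84 mm wide, 40 mm high above the plate.
- jaw_open (a point): Fixed point: front of the black spring jaw (36 mm wide, z 13 to 43 mm) when the lever is open, jig x = 34 mm. Closing the lever drives the jaw about 20 mm towards the units, pushing the row tight against the end stop with about 9 N.
Not all that is in view belongs to the job. Leave any orange look-alike of the unit_a alone. What is shaped like the unit_new but pink is not meant.

How it is judged:
By the outcome, as a careful person would: the job done as asked, in the order asked, and still so for the second after the job is handed in, with the robot touching nothing.
It also fails if it takes over 62 s, if anything falls off the work surface, if the arm or the gripper's body presses on something with over 40 N, if the wrist force passes 120 N, or if a joint passes its speed limit or range.

## Working session

There is one attempt and no reset: what is moved stays moved. The work goes in short steps, Python scripts to look and compute and a shell command to move; the robot and the scene stay as the last step left them, time stands still between calls to the robot, and variables do not carry over. Pictures are saved under pics/ and viewed, at most 10 in all, crops included, and the job is handed in when it is done.

```bash
mkdir -p pics; python3 - <<'E'
from rig import robot
import cv2,numpy as np
for n in("scene","top"):
    cv2.imwrite(f"pics/{n}1.png",robot.capture(n)[:,:,::-1]); m=robot.camera_model(n); print(n,{k:np.round(v,3).tolist() for k,v in m.items()})
s=robot.get_state();print(s)
E
```

```text
scene {'fx': 469.692, 'fy': 469.692, 'cx': 323.107, 'cy': 237.454, 'R': [[0.769, 0.639, -0.022], [0.388, -0.494, -0.778], [-0.508, 0.59, -0.628]], 't': [-405.129, -98.377, 1527.378]}
top {'fx': 539.609, 'fy': 539.609, 'cx': 317.573, 'cy': 240.852, 'R': [[-0.03, -1.0, 0.006], [-0.997, 0.029, -0.077], [0.077, -0.008, -0.997]], 't': [17.601, 523.414, 1476.453]}
{'time_s': 0.1, 'joint_positions': array([-1.56440809e+00,  3.13386034e-01,  1.49830657e+00, -1.59340172e-05,
        1.33098166e+00, -2.23384908e-01]), 'joint_velocities': array([ 0.00096591, -0.00118708, -0.00265075,  0.00042655,  0.00033825,
        0.00014699]), 'tau': array([ 3.02525499e-03, -4.02815223e+01, -2.52645314e+01,  6.94960146e-02,
        3.41304392e-02, -3.87807802e-05]), 'tool_pos': array([ 119.56440801, -511.07015694,  302.24288815]), 'ee_rot': array([ 9.93407431e-01,  1.14635876e-01,  5.08690276e-05, -5.38464014e-04]), 'force': array([-0.43844107,  0.46994369, -0.96149539]), 'moment': array([-0.00735303,  0.07609333,  0.02262853]), 'grasp_force': 0.0, 'opening': 88.2572489501601}
```

View pics/scene1.png

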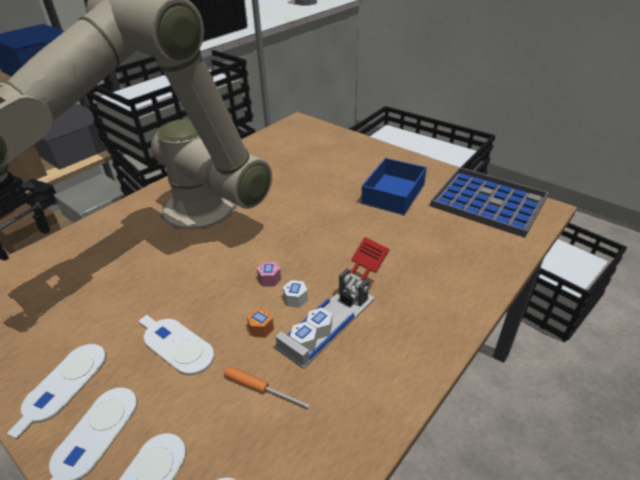

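View pics/top1.png

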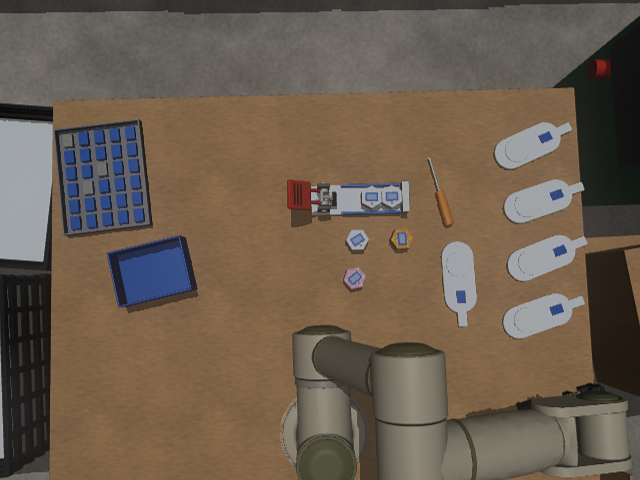

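The top view shows three candidates: a white hexagon at (357,240), a pink one at (355,279) and an orange one at (401,239). The white one is unit_new, since it is the only white unit outside the jig and lies on the jig's +y side. unit_b is at (372,197), unit_a at (391,197) and the open red lever at (300,195). I'll move the wrist over them for a closer look.

```bash
python3 -m crank '[{"x":0.165,"y":0.225,"gripper":1},{"x":0.165,"y":0.225,"gripper":1},{"x":0.165,"y":0.225,"gripper":1},{"x":0.165,"y":0.225,"gripper":1},{"x":0.165,"y":0.225,"gripper":1}]'
python3 -m crank '[{"x":0.165,"y":0.225,"gripper":1},{"x":0.165,"y":0.225,"gripper":1},{"x":0.165,"y":0.225,"gripper":1},{"x":0.165,"y":0.225,"gripper":1},{"x":0.165,"y":0.225,"gripper":1}]'
python3 -m crank '[{"x":0,"gripper":1},{"x":0,"gripper":1}]'
python3 - <<'E'
from rig import robot
import cv2,numpy as np
m=robot.camera_model("wrist")
cv2.imwrite("pics/w1.png",robot.capture("wrist")[:,:,::-1]); print({k:np.round(v,3).tolist() for k,v in m.items()})
np.savez("w1.npz",**m)
s=robot.get_state();print(s["tool_pos"],s["ee_rot"],s["joint_positions"])
E
```

```text
{'fx': 421.729, 'fy': 421.729, 'cx': 317.145, 'cy': 245.751, 'R': [[0.228, -0.974, -0.001], [-0.937, -0.22, 0.271], [-0.264, -0.061, -0.962]], 't': [-524.546, -38.155, 390.415]}
[ 119.58170755 -511.07991576  302.3044165 ] [ 9.93407651e-01  1.14634270e-01  6.22332487e-05 -4.68409522e-04] [-1.56438799e+00  3.13311589e-01  1.49824436e+00  2.29665976e-05
  1.33098150e+00 -2.23370824e-01]$[0]: bad value
$[0]: bad value
$[0]: bad value
```

View pics/w1.png

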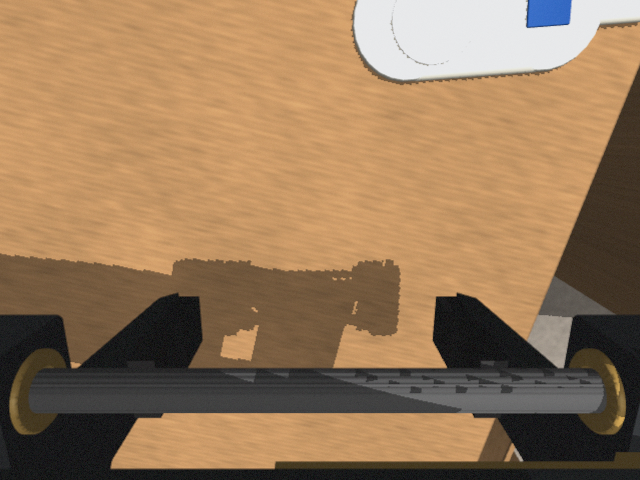

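The command moved nothing because it wants every key in each row. The picture shows only a spare lid and the gripper. I'll send the move again with all the keys.

```bash
python3 -m crank '[{"x":0.15,"y":0.225,"z":0,"wx":0,"wy":0,"wz":0,"gripper":1},{"x":0.15,"y":0.225,"z":0,"wx":0,"wy":0,"wz":0,"gripper":1},{"x":0.15,"y":0.225,"z":0,"wx":0,"wy":0,"wz":0,"gripper":1},{"x":0.15,"y":0.225,"z":0,"wx":0,"wy":0,"wz":0,"gripper":1},{"x":0.15,"y":0.225,"z":0,"wx":0,"wy":0,"wz":0,"gripper":1}]'
python3 -m crank '[{"x":0.15,"y":0.225,"z":0,"wx":0,"wy":0,"wz":0,"gripper":1},{"x":0.15,"y":0.225,"z":0,"wx":0,"wy":0,"wz":0,"gripper":1},{"x":0.15,"y":0.225,"z":0,"wx":0,"wy":0,"wz":0,"gripper":1},{"x":0.15,"y":0.225,"z":0,"wx":0,"wy":0,"wz":0,"gripper":1},{"x":0.15,"y":0.225,"z":0,"wx":0,"wy":0,"wz":0,"gripper":1}]'
python3 -m crank '[{"x":0,"y":0,"z":0,"wx":0,"wy":0,"wz":0,"gripper":1},{"x":0,"y":0,"z":0,"wx":0,"wy":0,"wz":0,"gripper":1}]'
python3 - <<'E'
from rig import robot
import cv2,numpy as np
m=robot.camera_model("wrist")
cv2.imwrite("pics/w2.png",robot.capture("wrist")[:,:,::-1])
np.savez("w2.npz",**m)
s=robot.get_state();print(s["tool_pos"],s["ee_rot"],s["joint_positions"])
E
```

```text
time_s: 0.78
tool_pos: [270.2, -284.6, 302.7]
ee_rot: [0.993, 0.114, 0.0, 0.0]
force: [1.3, 0.4, 1.1]
opening: 88.3
grasp_force: 0.0
time_s: 1.4
tool_pos: [420.3, -59.5, 302.7]
ee_rot: [0.993, 0.115, 0.0, 0.0]
force: [0.7, -0.3, 0.6]
opening: 87.9
grasp_force: 0.0
time_s: 1.65
tool_pos: [419.3, -61.5, 302.5]
ee_rot: [0.993, 0.115, -0.0, -0.0]
force: [0.8, -0.1, 0.0]
opening: 88.1
grasp_force: 0.0
[419.20617823 -61.94961649 302.60213263] [ 9.93466224e-01  1.14126345e-01 -1.96971620e-04  5.27274529e-06] [-4.24637370e-01  8.72086619e-02  1.77634358e+00 -2.20622938e-04
  1.27837309e+00  9.17471479e-01]
```

View pics/w2.png

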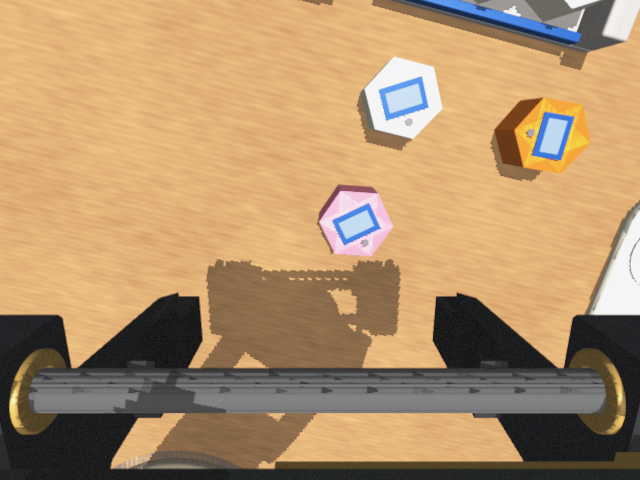

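The wrist view has the white unit at (402,97), the pink at (355,222) and the orange at (550,135). The white one is unit_new: it is white and nearest the jig. Next I'll move over the jig for two views.

```bash
python3 -m crank '[{"x":0.2,"y":0.05,"z":0,"wx":0,"wy":0,"wz":0,"gripper":1},{"x":0.2,"y":0.05,"z":0,"wx":0,"wy":0,"wz":0,"gripper":1},{"x":0,"y":0,"z":0,"wx":0,"wy":0,"wz":0,"gripper":1},{"x":0,"y":0,"z":0,"wx":0,"wy":0,"wz":0,"gripper":1}]'
python3 - <<'E'
from rig import robot
import cv2,numpy as np
m=robot.camera_model("wrist")
cv2.imwrite("pics/w3.png",robot.capture("wrist")[:,:,::-1])
np.savez("w3.npz",**m)
E
python3 -m crank '[{"x":0.2,"y":0.1,"z":0,"wx":0,"wy":0,"wz":0,"gripper":1},{"x":0.2,"y":0.1,"z":0,"wx":0,"wy":0,"wz":0,"gripper":1},{"x":0,"y":0,"z":0,"wx":0,"wy":0,"wz":0,"gripper":1},{"x":0,"y":0,"z":0,"wx":0,"wy":0,"wz":0,"gripper":1}]'
python3 - <<'E'
from rig import robot
import cv2,numpy as np
m=robot.camera_model("wrist")
cv2.imwrite("pics/w4.png",robot.capture("wrist")[:,:,::-1])
np.savez("w4.npz",**m)
a,b=cv2.imread("pics/w3.png"),cv2.imread("pics/w4.png")
cv2.imwrite("pics/w34.png",np.vstack([a[:300],b[:300]]))
E
```

```text
time_s: 2.2
tool_pos: [498.8, -42.2, 302.6]
ee_rot: [0.993, 0.114, -0.0, -0.0]
force: [0.0, -0.4, 0.3]
opening: 88.2
grasp_force: 0.0
time_s: 2.75
tool_pos: [578.7, -1.9, 302.9]
ee_rot: [0.993, 0.114, -0.0, 0.0]
force: [-0.0, -0.1, 0.5]
opening: 88.2
grasp_force: 0.0
```

View pics/w34.png

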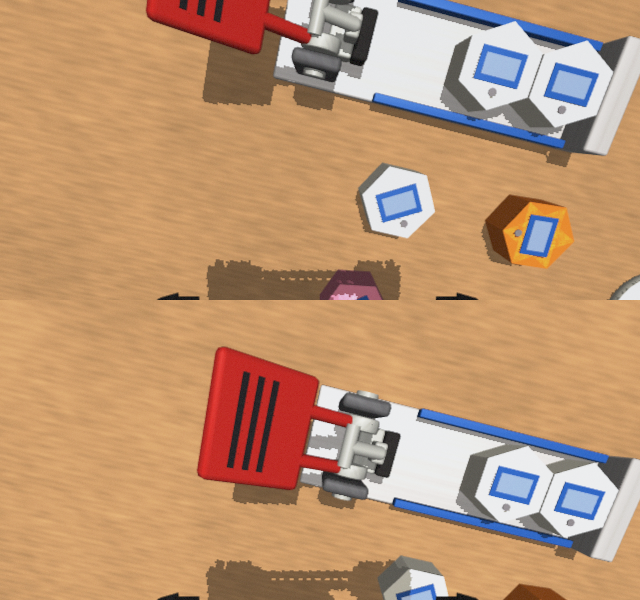

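The two stacked views (w3 above, w4 below) show unit_new at (398,202) in w3, and units a and b in the jig. The lever is open, and blue wall ends are visible near (398,3) and (375,98) in w3. I'll triangulate these and enlarge the jig.

```bash
cat >h.py <<'E'
import cv2,numpy as np
from scipy.optimize import least_squares
def load(n): 
    return cv2.imread(f"pics/{n}.png"),dict(np.load(f"{n}.npz"))
def proj(m,X):
    c=np.atleast_2d(X)@m["R"].T+m["t"]; return np.c_[m["fx"]*c[:,0]/c[:,2]+m["cx"],m["fy"]*c[:,1]/c[:,2]+m["cy"]]
def plane(m,uv,z):
    d=np.array([(uv[0]-m["cx"])/m["fx"],(uv[1]-m["cy"])/m["fy"],1])@m["R"]; C=-m["R"].T@m["t"]
    return C+d*(z-C[2])/d[2]
def tri(ms,uvs):
    return least_squares(lambda X:np.concatenate([proj(m,X)[0]-u for m,u in zip(ms,uvs)]),[550,0,30])
def screens(im):
    h=cv2.cvtColor(im,cv2.COLOR_BGR2HSV); b=cv2.inRange(h,(95,60,150),(125,255,255))
    n,l,st,c=cv2.connectedComponentsWithStats(b); out=[]
    for i in range(1,n):
        if 500<st[i,4]<2500 and st[i,2]<70 and st[i,3]<70:
            r=cv2.minAreaRect(np.argwhere(l==i)[:,::-1].astype(np.float32)); out.append((r,st[i,4]))
    return out
def topwhite(im,near):
    h=cv2.cvtColor(im,cv2.COLOR_BGR2HSV); w=cv2.inRange(h,(0,0,205),(180,40,255))
    n,l,st,c=cv2.connectedComponentsWithStats(w)
    return [(i,st[i].tolist(),cv2.approxPolyDP(cv2.convexHull(np.argwhere(l==i)[:,::-1].astype(np.int32)),4,True)[:,0].tolist()) for i in range(1,n) if st[i,4]>800 and abs(c[i]-near).max()<25]
E
python3 - <<'E'
from h import *
for n in("w2","w3","w4"):
    im,m=load(n); print(n,[np.round(sum(map(list,r[:2]),[])+[r[2],a],1).tolist() for r,a in screens(im)])
print(topwhite(load("w2")[0],(402,97)),topwhite(load("w3")[0],(398,200)))
im=cv2.imread("pics/w4.png")
cv2.imwrite("pics/w4z.png",cv2.resize(im[40:270,200:640],None,fx=1.8,fy=1.8,interpolation=cv2.INTER_CUBIC))
E
```

```text
w2 [[403.5, 98.0, 32.1, 46.7, 72.6, 791.0], [552.5, 135.8, 29.3, 47.8, 16.3, 757.0], [356.0, 223.9, 27.9, 40.8, 64.5, 645.0]]
w3 [[500.4, 66.1, 47.4, 36.2, 14.7, 1646.0], [571.0, 84.4, 47.1, 36.0, 15.3, 1600.0], [398.8, 202.7, 28.7, 42.3, 74.1, 1194.0], [538.8, 235.6, 27.1, 42.4, 16.7, 1076.0]]
w4 [[514.0, 184.9, 44.6, 31.3, 14.0, 1316.0], [579.2, 200.8, 44.9, 31.0, 14.0, 1284.0], [419.5, 300.0, 25.5, 34.0, 76.0, 667.0], [548.0, 329.5, 25.0, 38.3, 18.4, 884.0]]
[(5, [365, 57, 77, 82, 3027], [[441, 109], [412, 138], [376, 129], [365, 88], [393, 57], [432, 66]])] [(15, [363, 167, 72, 71, 2357], [[434, 211], [407, 237], [375, 230], [363, 194], [389, 167], [426, 175]])]
```

View pics/w4z.png

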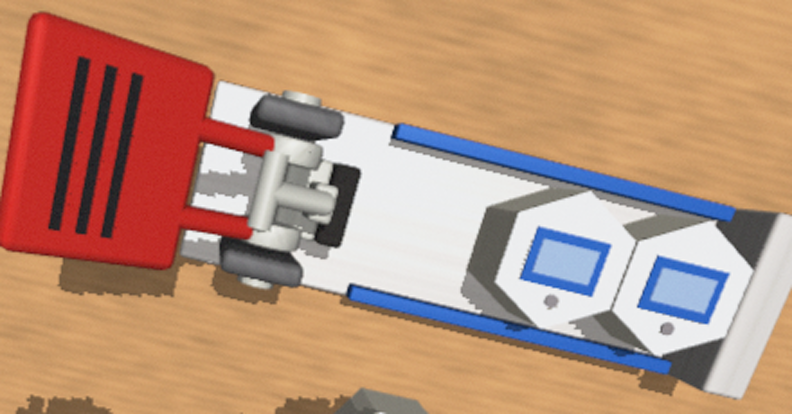

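The enlargement (scale 1.8, offset (200,40)) shows the tops of the blue walls, their ends, and both units seated with the empty place free. Now I'll fit the poses.

```bash
cat >fit.py <<'E'
from h import *
_,m2=load("w2");_,m3=load("w3");_,m4=load("w4")
V2=np.array([[441,109],[412,138],[376,129],[365,88],[393,57],[432,66]],float);V3=np.array([[434,211],[407,237],[375,230],[363,194],[389,167],[426,175]],float)
def hexv(p,z=None): 
    a=p[3]+np.pi/6+np.arange(6)*np.pi/3; return np.c_[p[0]+p[4]*np.cos(a),p[1]+p[4]*np.sin(a),np.full(6,p[2])]
def res(p):
    o=[]
    for m,V in((m2,V2),(m3,V3)):
        P=proj(m,hexv(p)); d=np.linalg.norm(V[:,None]-P[None],axis=2); o.append((V-P[d.argmin(1)]).ravel())
    return np.concatenate(o)
c=plane(m3,V3.mean(0),40)
best=min((least_squares(res,[c[0],c[1],40,y,31]) for y in np.arange(0,1.05,.2)),key=lambda r:r.cost)
p=best.x; print("unit_new x y ztop yaw(deg) R",p[:3].round(1),np.degrees(p[3]).round(1)%60,p[4].round(1),"rms",np.sqrt(2*best.cost/24).round(2))
J=np.array([[20,-42],[20,-35],[-145,-42],[-145,-35],[20,35],[20,42],[-145,35],[-145,42]],float)
U=np.array([[400,124],[397,136],[735,207],[730,219],[350,286],[348,298],[670,363],[668,373]],float)/1.8+[200,40]
def jw(q,X):
    X=np.atleast_2d(X); c,s=np.cos(q[2]),np.sin(q[2]); return np.c_[q[0]+c*X[:,0]-s*X[:,1],q[1]+s*X[:,0]+c*X[:,1],X[:,2]]
r=least_squares(lambda q:(proj(m4,jw(q,np.c_[J,np.full(8,22+q[3])]))-U).ravel(),[640,0,1.57,0])
r0=least_squares(lambda q:(proj(m4,jw(q,np.c_[J,np.full(8,22)]))-U).ravel(),[640,0,1.57])
print("jig(free z)",r.x.round(2),np.degrees(r.x[2]),r.fun.round(1).tolist()); q=r0.x; print("jig",q.round(2),np.degrees(q[2]),r0.fun.round(1).tolist())
S={"b":([500.4,66.1],[514,184.9]),"a":([571,84.4],[579.2,200.8])}
for k,u in S.items():
    t=tri([m3,m4],[np.array(x) for x in u]); d=t.x[:2]-q[:2]; c,s=np.cos(q[2]),np.sin(q[2])
    print("screen",k,t.x.round(1),"jig",(c*d[0]+s*d[1]).round(1),(-s*d[0]+c*d[1]).round(1),np.abs(t.fun).max().round(2))
t=tri([m2,m3],[np.array([403.5,98]),np.array([398.8,202.7])]);print("screen new",t.x.round(1),np.abs(t.fun).max().round(2), "off",(t.x-p[:3]).round(1))
print("vacant",jw(q,[-10,0,10]).round(1),"pivot",jw(q,[70,0,62]).round(1),"paddle90",jw(q,[70+90*np.cos(.611),0,62+90*np.sin(.611)]).round(1))
np.save("jig.npy",q)
# top camera check
from rig import robot
mt=robot.camera_model("top");im=cv2.imread("pics/top1.png")
for i,(r_,a) in enumerate(screens(im)):print("top",r_[0])
print(proj(mt,np.r_[[p[:3]],jw(q,[-64,0,50]),jw(q,[-145,0,50])]).round(1).tolist())
E
python3 fit.py
```

```text
unit_new x y ztop yaw(deg) R [ 522.4 -105.8   40.9] 0.29999999999999716 30.7 rms 0.76
jig(free z) [ 6.382e+02 -8.641e+01  1.570e+00  3.900e-01] 89.84056049514479 [-0.3, -1.2, -1.2, 0.8, 0.4, -0.2, -0.2, 1.4, 1.2, -0.6, 0.1, 0.5, 1.0, -1.2, -1.0, 0.5]
jig [638.19 -86.57   1.57] 89.84433047186677 [-0.3, -1.1, -1.1, 0.9, 0.3, -0.2, -0.3, 1.4, 1.4, -0.6, 0.2, 0.5, 0.9, -1.3, -1.0, 0.5]
screen b [ 638.3 -147.9   52.1] jig -61.4 -0.3 0.1
screen a [ 638.2 -203.2   52.2] jig -116.6 -0.3 0.0
screen new [ 522.6 -105.7   41.8] 0.0 off [0.2 0.1 0.9]
vacant [[638.2 -96.6  10. ]] pivot [[638.4 -16.6  62. ]] paddle90 [[638.6  57.1 113.6]]
[[357.1, 239.6], [372.2, 196.8], [401.8, 196.0]]
```

The measurements agree between views:

| Item | World x | World y | Height / yaw |
|---|---|---|---|
| unit_new | 522.4 | −105.8 | top z 41, yaw 0.3° |
| Jig row | 638.2 | along +y | – |
| unit_b | 638.3 | −147.9 | top z 52 |

I'll grip across world x, then turn the unit by −30° before placing it. First I hover over it.

```bash
python3 -m crank '[{"x":-0.035,"y":-0.065,"z":-0.06,"wx":0,"wy":0,"wz":0.08,"gripper":1},{"x":-0.035,"y":-0.065,"z":-0.06,"wx":0,"wy":0,"wz":0.08,"gripper":1},{"x":-0.035,"y":-0.065,"z":-0.06,"wx":0,"wy":0,"wz":0.08,"gripper":1},{"x":-0.035,"y":-0.065,"z":-0.06,"wx":0,"wy":0,"wz":0.08,"gripper":1},{"x":-0.035,"y":-0.065,"z":-0.06,"wx":0,"wy":0,"wz":0.08,"gripper":1}]'
python3 -m crank '[{"x":-0.035,"y":-0.065,"z":-0.06,"wx":0,"wy":0,"wz":0.08,"gripper":1},{"x":-0.035,"y":-0.065,"z":-0.06,"wx":0,"wy":0,"wz":0.08,"gripper":1},{"x":-0.035,"y":-0.065,"z":-0.06,"wx":0,"wy":0,"wz":0.083,"gripper":1},{"x":0,"y":0,"z":0,"wx":0,"wy":0,"wz":0,"gripper":1},{"x":0,"y":0,"z":0,"wx":0,"wy":0,"wz":0,"gripper":1}]'
python3 -c "
from rig import robot
from scipy.spatial.transform import Rotation as R
s=robot.get_state();print(s['tool_pos'],R.from_quat(s['ee_rot']).as_matrix().round(4).tolist(),s['joint_positions'])"
```

```text
time_s: 3.42
tool_pos: [543.4, -67.2, 243.0]
ee_rot: [0.86, 0.511, 0.0, 0.0]
force: [-0.3, -0.4, -0.2]
opening: 88.1
grasp_force: 0.0
time_s: 4.05
tool_pos: [523.5, -105.2, 207.6]
ee_rot: [0.706, 0.708, 0.0, 0.001]
force: [-0.1, 0.0, -0.2]
opening: 87.9
grasp_force: 0.0
[ 523.54399184 -105.18226299  207.58378951] [[-0.0017, 1.0, 0.0011], [1.0, 0.0017, -0.0004], [-0.0004, 0.0011, -1.0]] [-4.17856554e-01  4.25122939e-01  1.60054554e+00  1.38824149e-04
  1.11473510e+00 -4.19647570e-01]
```

```bash
python3 -m crank '[{"x":-0.005,"y":-0.003,"z":-0.2,"wx":0,"wy":0,"wz":0,"gripper":1},{"x":0,"y":0,"z":-0.2,"wx":0,"wy":0,"wz":0,"gripper":1},{"x":0,"y":0,"z":-0.15,"wx":0,"wy":0,"wz":0,"gripper":1},{"x":0,"y":0,"z":-0.085,"wx":0,"wy":0,"wz":0,"gripper":1},{"x":0,"y":0,"z":0,"wx":0,"wy":0,"wz":0,"gripper":1}]'
python3 -m crank '[{"x":0,"y":0,"z":0,"wx":0,"wy":0,"wz":0,"gripper":-1},{"x":0,"y":0,"z":0,"wx":0,"wy":0,"wz":0,"gripper":-1},{"x":0,"y":0,"z":0,"wx":0,"wy":0,"wz":0,"gripper":-1},{"x":0,"y":0,"z":0,"wx":0,"wy":0,"wz":0,"gripper":-1},{"x":0,"y":0,"z":0,"wx":0,"wy":0,"wz":0,"gripper":-1}]'
```

```text
time_s: 4.68
tool_pos: [522.6, -105.6, 79.6]
ee_rot: [0.705, 0.709, -0.0, -0.0]
force: [0.9, 0.0, 0.3]
opening: 88.2
grasp_force: 0.0
time_s: 5.3
tool_pos: [522.7, -105.9, 80.1]
ee_rot: [0.705, 0.709, 0.0, 0.0]
force: [-1.6, 0.3, 5.6]
opening: 53.8
grasp_force: 30.0
```

```bash
python3 -m crank '[{"x":0,"y":0,"z":0.1,"wx":0,"wy":0,"wz":0,"gripper":-1},{"x":0,"y":0,"z":0.15,"wx":0,"wy":0,"wz":0,"gripper":-1},{"x":0,"y":0,"z":0.15,"wx":0,"wy":0,"wz":0,"gripper":-1},{"x":0,"y":0,"z":0,"wx":0,"wy":0,"wz":0,"gripper":-1}]'
python3 -m crank '[{"x":0.115,"y":0.015,"z":0,"wx":0,"wy":0,"wz":-0.063,"gripper":-1},{"x":0.115,"y":0.015,"z":0,"wx":0,"wy":0,"wz":-0.063,"gripper":-1},{"x":0.115,"y":0.015,"z":0,"wx":0,"wy":0,"wz":-0.063,"gripper":-1},{"x":0.115,"y":0.015,"z":0,"wx":0,"wy":0,"wz":-0.064,"gripper":-1},{"x":0.115,"y":0.014,"z":0,"wx":0,"wy":0,"wz":0,"gripper":-1}]'
python3 -m crank '[{"x":0,"y":0,"z":0,"wx":0,"wy":0,"wz":0,"gripper":-1},{"x":0,"y":0,"z":0,"wx":0,"wy":0,"wz":0,"gripper":-1}]'
python3 - <<'E'
from rig import robot
import cv2,numpy as np
from scipy.spatial.transform import Rotation as R
s=robot.get_state();print(s['tool_pos'],R.from_quat(s['ee_rot']).as_matrix().round(4).tolist(),s['opening'])
m=robot.camera_model("wrist")
cv2.imwrite("pics/w5.png",robot.capture("wrist")[:,:,::-1]);np.savez("w5.npz",**m)
E
```

```text
time_s: 5.8
tool_pos: [523.1, -106.0, 161.0]
ee_rot: [0.705, 0.709, 0.001, 0.002]
force: [0.8, -0.5, -1.9]
opening: 53.7
grasp_force: 30.0
time_s: 6.42
tool_pos: [637.7, -90.8, 157.4]
ee_rot: [0.867, 0.499, -0.001, -0.001]
force: [-0.1, -0.1, -0.8]
opening: 53.7
grasp_force: 30.0
time_s: 6.68
tool_pos: [636.7, -91.0, 158.4]
ee_rot: [0.866, 0.5, -0.001, -0.001]
force: [-0.0, 1.3, -2.1]
opening: 53.8
grasp_force: 30.0
[636.71245465 -90.97137881 158.399428  ] [[0.5005, 0.8658, -0.0023], [0.8658, -0.5005, 0.0007], [-0.0006, -0.0023, -1.0]] 53.84499741633309
```

View pics/w5.png

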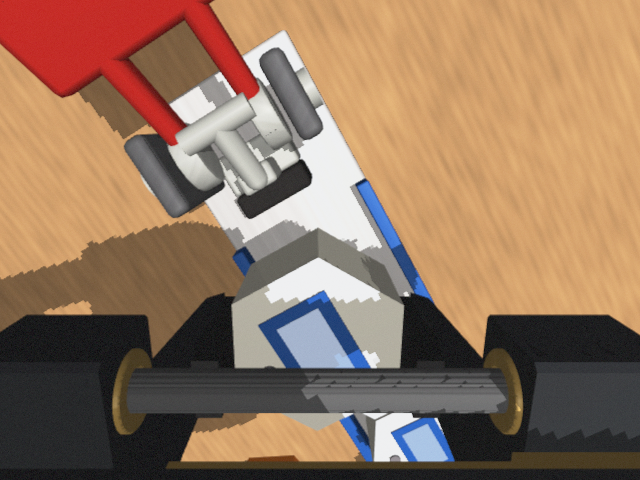

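The held unit is upright over the empty place, its side flats parallel to the walls. The jaw is at (275,190) and the gap is clear. Lowering with a small x correction.

```bash
python3 -m crank '[{"x":0.007,"y":0,"z":-0.1,"wx":0,"wy":0,"wz":0,"gripper":-1},{"x":0,"y":0,"z":-0.1,"wx":0,"wy":0,"wz":0,"gripper":-1},{"x":0,"y":0,"z":-0.08,"wx":0,"wy":0,"wz":0,"gripper":-1},{"x":0,"y":0,"z":-0.04,"wx":0,"wy":0,"wz":0,"gripper":-1},{"x":0,"y":0,"z":0,"wx":0,"wy":0,"wz":0,"gripper":-1}]'
python3 -m crank '[{"x":0,"y":0,"z":0,"wx":0,"wy":0,"wz":0,"gripper":-1}]'
```

```text
time_s: 7.35
tool_pos: [638.8, -91.0, 95.2]
ee_rot: [0.866, 0.5, -0.0, -0.0]
force: [-0.3, -0.6, -1.4]
opening: 53.9
grasp_force: 30.0
time_s: 7.48
tool_pos: [639.3, -91.1, 96.4]
ee_rot: [0.866, 0.5, 0.0, 0.0]
force: [-0.4, -0.4, -1.5]
opening: 53.7
grasp_force: 30.0
```

```bash
python3 -m crank '[{"x":-0.004,"y":0,"z":-0.015,"wx":0,"wy":0,"wz":0,"gripper":-1},{"x":0,"y":0,"z":-0.008,"wx":0,"wy":0,"wz":0,"gripper":-1},{"x":0,"y":0,"z":0,"wx":0,"wy":0,"wz":0,"gripper":-1}]'
python3 -m crank '[{"x":0,"y":0,"z":-0.005,"wx":0,"wy":0,"wz":0,"gripper":-1},{"x":0,"y":0,"z":0,"wx":0,"wy":0,"wz":0,"gripper":-1}]'
python3 -m crank '[{"x":0,"y":0,"z":-0.004,"wx":0,"wy":0,"wz":0,"gripper":-1},{"x":0,"y":0,"z":0,"wx":0,"wy":0,"wz":0,"gripper":-1}]'
```

```text
time_s: 7.85
tool_pos: [638.1, -91.0, 91.0]
ee_rot: [0.866, 0.5, -0.0, -0.0]
force: [0.3, 0.2, -1.2]
opening: 53.5
grasp_force: 30.0
time_s: 8.1
tool_pos: [638.2, -91.0, 90.2]
ee_rot: [0.866, 0.5, 0.0, 0.0]
force: [-0.4, -0.2, -1.9]
opening: 53.8
grasp_force: 30.0
time_s: 8.35
tool_pos: [638.2, -91.0, 90.1]
ee_rot: [0.866, 0.5, 0.0, 0.0]
force: [-3.4, -0.3, 4.4]
opening: 53.6
grasp_force: 30.0
```

The unit is touching the plate (4.4 N), so I'll release and rise.

```bash
python3 -m crank '[{"x":0,"y":0,"z":0,"wx":0,"wy":0,"wz":0,"gripper":1},{"x":0,"y":0,"z":0,"wx":0,"wy":0,"wz":0,"gripper":1},{"x":0,"y":0,"z":0,"wx":0,"wy":0,"wz":0,"gripper":1},{"x":0,"y":0,"z":0,"wx":0,"wy":0,"wz":0,"gripper":1},{"x":0,"y":0,"z":0,"wx":0,"wy":0,"wz":0,"gripper":1}]'
python3 -m crank '[{"x":0,"y":0,"z":0.08,"wx":0,"wy":0,"wz":0,"gripper":1},{"x":0,"y":0,"z":0.25,"wx":0,"wy":0,"wz":0,"gripper":1},{"x":0,"y":0,"z":0.25,"wx":0,"wy":0,"wz":0,"gripper":1},{"x":0,"y":0,"z":0.25,"wx":0,"wy":0,"wz":0.05,"gripper":1},{"x":0,"y":0,"z":0.25,"wx":0,"wy":0,"wz":0.08,"gripper":1}]'
python3 -m crank '[{"x":0,"y":0.25,"z":0,"wx":0,"wy":0,"wz":0.08,"gripper":-1},{"x":0,"y":0.25,"z":0,"wx":0,"wy":0,"wz":0.04,"gripper":-1},{"x":0,"y":0.25,"z":0,"wx":0,"wy":0,"wz":0,"gripper":-1},{"x":0,"y":0,"z":0,"wx":0,"wy":0,"wz":0,"gripper":-1},{"x":0,"y":0,"z":0,"wx":0,"wy":0,"wz":0,"gripper":-1}]'
python3 - <<'E'
from rig import robot
import cv2,numpy as np
from scipy.spatial.transform import Rotation as R
s=robot.get_state();print(s['tool_pos'],R.from_quat(s['ee_rot']).as_matrix().round(3).tolist(),s['joint_positions'])
t=robot.capture("top")[:,:,::-1];c=robot.capture("scene")[:,:,::-1]
cv2.imwrite("pics/c1.png",np.hstack([cv2.resize(t[160:260,270:430],None,fx=2.5,fy=2.5),cv2.resize(c[200:400,230:430],(400,250))]))
E
```

```text
time_s: 8.98
tool_pos: [638.2, -91.0, 89.3]
ee_rot: [0.866, 0.5, -0.0, -0.0]
force: [0.3, -0.1, 0.2]
opening: 88.0
grasp_force: 0.0
time_s: 9.6
tool_pos: [637.8, -90.9, 308.4]
ee_rot: [0.789, 0.615, 0.0, 0.001]
force: [0.9, -1.2, -0.7]
opening: 88.2
grasp_force: 0.0
time_s: 10.22
tool_pos: [638.1, 58.4, 306.1]
ee_rot: [0.707, 0.707, 0.0, 0.0]
force: [0.0, 0.1, -0.8]
opening: 40.2
grasp_force: 0.0
[638.14253307  58.38448187 306.06478145] [[0.001, 1.0, 0.001], [1.0, -0.001, -0.0], [-0.0, 0.001, -1.0]] [-9.11565903e-02  5.74884681e-01  1.09903140e+00 -3.69393465e-04
  1.46681848e+00 -9.03637318e-02]
```

View pics/c1.png

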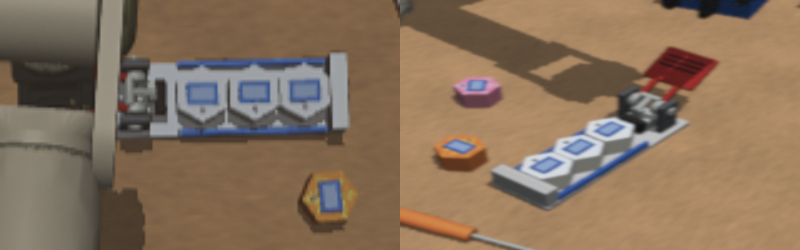

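unit_new now stands in the row, flats in line with units a and b, and the lever is still open. Next I'll swing out beyond the lever and tilt the closed fingers 45° towards its underside.

```bash
python3 -m crank '[{"x":0,"y":0.18,"z":0,"wx":0,"wy":0,"wz":0,"gripper":-1},{"x":0,"y":0.13,"z":-0.08,"wx":-0.075,"wy":0,"wz":0,"gripper":-1},{"x":0,"y":0.13,"z":-0.08,"wx":-0.075,"wy":0,"wz":0,"gripper":-1},{"x":0,"y":0.11,"z":-0.08,"wx":-0.075,"wy":0,"wz":0,"gripper":-1},{"x":0,"y":0.11,"z":-0.08,"wx":-0.075,"wy":0,"wz":0,"gripper":-1}]'
python3 -m crank '[{"x":0,"y":0,"z":-0.12,"wx":-0.075,"wy":0,"wz":0,"gripper":-1},{"x":0,"y":0,"z":0,"wx":0,"wy":0,"wz":0,"gripper":-1},{"x":0,"y":0,"z":0,"wx":0,"wy":0,"wz":0,"gripper":-1}]'
cat >st.py <<'E'
from rig import robot
import numpy as np
from scipy.spatial.transform import Rotation as R
s=robot.get_state();M=R.from_quat(s['ee_rot']).as_matrix();p=s['tool_pos'];d=M[:,2]
print("tcp",p.round(1),"tip",(p+64*d).round(1),"d",d.round(3),"xax",M[:,0].round(3),"F",s['force'].round(1),"op",round(s['opening'],1),"j",s['joint_positions'].round(2))
E
python3 st.py
```

```text
time_s: 10.95
tool_pos: [638.5, 190.5, 241.4]
ee_rot: [0.673, 0.671, -0.22, 0.221]
force: [0.2, -0.0, -0.1]
opening: 0.1
grasp_force: 0.0
time_s: 11.32
tool_pos: [638.8, 189.9, 218.9]
ee_rot: [0.655, 0.653, -0.269, 0.27]
force: [-0.7, 0.5, 0.3]
opening: 0.4
grasp_force: 0.0
tcp [638.8 189.9 218.9] tip [638.8 144.8 173.5] d [ 0.    -0.705 -0.709] xax [ 0.003  0.709 -0.705] F [-0.7  0.5  0.3] op 0.4 j [ 0.3   0.85  0.98 -0.74  1.59  0.4 ]
```

```bash
python3 -m crank '[{"x":0,"y":0,"z":-0.041,"wx":0,"wy":0,"wz":0,"gripper":-1},{"x":0,"y":-0.12,"z":-0.12,"wx":0,"wy":0,"wz":0,"gripper":-1},{"x":0,"y":-0.12,"z":-0.12,"wx":0,"wy":0,"wz":0,"gripper":-1},{"x":0,"y":-0.085,"z":-0.085,"wx":0,"wy":0,"wz":0,"gripper":-1},{"x":0,"y":0,"z":0,"wx":0,"wy":0,"wz":0,"gripper":-1}]'
python3 st.py; python3 - <<'E'
from rig import robot
import cv2,numpy as np
c=robot.capture("scene")[:,:,::-1]
cv2.imwrite("pics/c2.png",cv2.resize(c[190:350,280:440],(640,600)))
E
```

```text
time_s: 11.95
tool_pos: [638.0, 124.5, 143.8]
ee_rot: [0.654, 0.652, -0.271, 0.27]
force: [0.5, 0.3, 1.2]
opening: 0.3
grasp_force: 0.0
tcp [638.  124.5 143.8] tip [637.9  79.2  98.5] d [-0.003 -0.707 -0.708] xax [ 0.002  0.708 -0.707] F [0.5 0.3 1.2] op 0.3 j [ 0.21  0.88  1.15 -0.78  1.4   0.47]
```

View pics/c2.png

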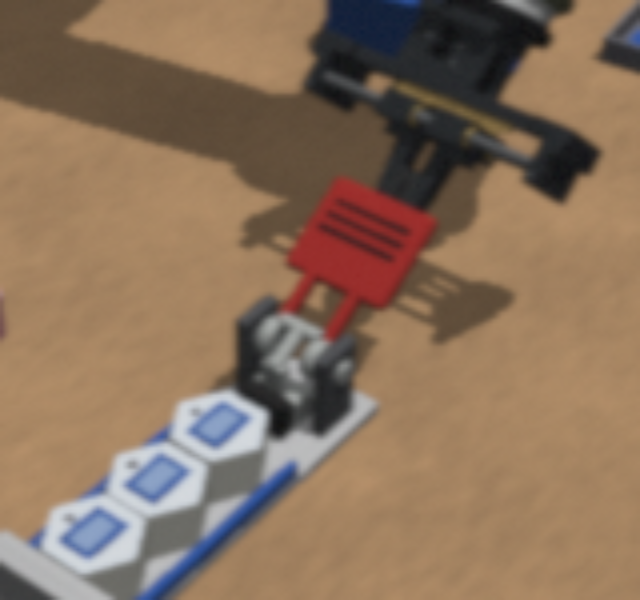

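The closed fingers sit behind the paddle's outer underside. I'll tabulate the arc steps.

```bash
python3 - <<'E'
import numpy as np
a=np.radians(np.r_[30.35,32.35,35.35,39.35,43.35,47.35,np.arange(52.35,78,5)]);P=161.9*np.c_[np.cos(a),np.sin(a)]
for d,w in zip(np.diff(P,axis=0)/200,np.diff(np.degrees(a))/120):print(d.round(3),w.round(4))
print("vertical stage, tip centre (y,z):")
for f in range(80,175,5):
    f=np.radians(f);print(round(np.degrees(f)),(-15.2+97*np.cos(f)+6*np.sin(f)+9).round(1),(62+97*np.sin(f)-6*np.cos(f)).round(1))
E
python3 -m crank '[{"x":0,"y":-0.015,"z":0.024,"wx":0.017,"wy":0,"wz":0,"gripper":-1},{"x":0,"y":-0.024,"z":0.035,"wx":0.025,"wy":0,"wz":0,"gripper":-1},{"x":0,"y":0,"z":0,"wx":0,"wy":0,"wz":0,"gripper":-1}]'; python3 st.py
```

```text
[-0.015  0.024] 0.0167
[-0.024  0.035] 0.025
[-0.034  0.045] 0.0333
[-0.037  0.042] 0.0333
[-0.04  0.04] 0.0333
[-0.054  0.046] 0.0417
[-0.058  0.041] 0.0417
[-0.061  0.035] 0.0417
[-0.064  0.03 ] 0.0417
[-0.066  0.024] 0.0417
[-0.068  0.018] 0.0417
vertical stage, tip centre (y,z):
80 16.6 156.5
85 8.2 158.1
90 -0.2 159.0
95 -8.7 159.2
100 -17.1 158.6
105 -25.5 157.2
110 -33.7 155.2
115 -41.8 152.4
120 -49.5 149.0
125 -56.9 144.9
130 -64.0 140.2
135 -70.5 134.8
140 -76.6 128.9
145 -82.2 122.6
150 -87.2 115.7
155 -91.6 108.4
160 -95.3 100.8
165 -98.3 92.9
170 -100.7 84.8
time_s: 12.38
tool_pos: [638.7, 118.2, 158.0]
ee_rot: [0.665, 0.664, -0.24, 0.242]
force: [0.7, -0.1, 0.2]
opening: -0.1
grasp_force: 0.0
tcp [638.7 118.2 158. ] tip [638.8  77.2 108.9] d [ 0.002 -0.641 -0.767] xax [ 0.003  0.767 -0.641] F [ 0.7 -0.1  0.2] op -0.1 j [ 0.18  0.83  1.16 -0.7   1.36  0.41]
```

```bash
python3 -m crank '[{"x":0,"y":-0.034,"z":0.045,"wx":0.033,"wy":0,"wz":0,"gripper":-1}]';python3 -m crank '[{"x":0,"y":-0.037,"z":0.042,"wx":0.033,"wy":0,"wz":0,"gripper":-1}]'; python3 -m crank '[{"x":0,"y":0,"z":0,"wx":0,"wy":0,"wz":0,"gripper":-1}]'; python3 st.py
```

```text
time_s: 12.5
tool_pos: [637.9, 112.6, 164.4]
ee_rot: [0.672, 0.673, -0.218, 0.218]
force: [-0.1, 0.7, -1.5]
opening: 0.3
grasp_force: 0.8
time_s: 12.62
tool_pos: [638.0, 104.8, 173.5]
ee_rot: [0.68, 0.68, -0.194, 0.194]
force: [-1.7, 1.0, -0.9]
opening: 0.2
grasp_force: 1.1
time_s: 12.75
tool_pos: [638.4, 103.8, 174.5]
ee_rot: [0.68, 0.679, -0.195, 0.196]
force: [0.4, 0.1, 0.6]
opening: 0.3
grasp_force: 0.3
tcp [638.4 103.8 174.5] tip [638.5  69.8 120.3] d [ 0.001 -0.531 -0.847] xax [ 0.002  0.847 -0.531] F [0.4 0.1 0.6] op 0.3 j [ 0.13  0.77  1.19 -0.58  1.31  0.32]
```

```bash
python3 -m crank '[{"x":0,"y":-0.04,"z":0.04,"wx":0.033,"wy":0,"wz":0,"gripper":-1}]';python3 -m crank '[{"x":0,"y":-0.054,"z":0.046,"wx":0.042,"wy":0,"wz":0,"gripper":-1}]'; python3 -m crank '[{"x":0,"y":0,"z":0,"wx":0,"wy":0,"wz":0,"gripper":-1}]'; python3 st.py;python3 - <<'E'
from rig import robot
import cv2,numpy as np
c=robot.capture("scene")[:,:,::-1];w=robot.capture("wrist")[:,:,::-1]
cv2.imwrite("pics/c3.png",np.hstack([cv2.resize(c[220:320,300:400],(400,400)),cv2.resize(w,(400,400))]))
E
```

```text
time_s: 12.88
tool_pos: [637.8, 97.6, 180.2]
ee_rot: [0.685, 0.687, -0.172, 0.171]
force: [0.1, 3.0, -1.7]
opening: 0.4
grasp_force: 1.3
time_s: 13.0
tool_pos: [637.9, 86.7, 189.9]
ee_rot: [0.692, 0.694, -0.141, 0.14]
force: [-1.3, 2.3, -1.6]
opening: 0.5
grasp_force: 1.6
time_s: 13.12
tool_pos: [638.3, 85.0, 191.1]
ee_rot: [0.693, 0.692, -0.141, 0.142]
force: [0.1, 1.5, 1.3]
opening: 0.1
grasp_force: 1.0
tcp [638.3  85.  191.1] tip [638.4  59.9 132.2] d [ 0.001 -0.393 -0.92 ] xax [ 0.002  0.92  -0.393] F [0.1 1.5 1.3] op 0.1 j [ 0.06  0.71  1.21 -0.42  1.27  0.2 ]
```

View pics/c3.png

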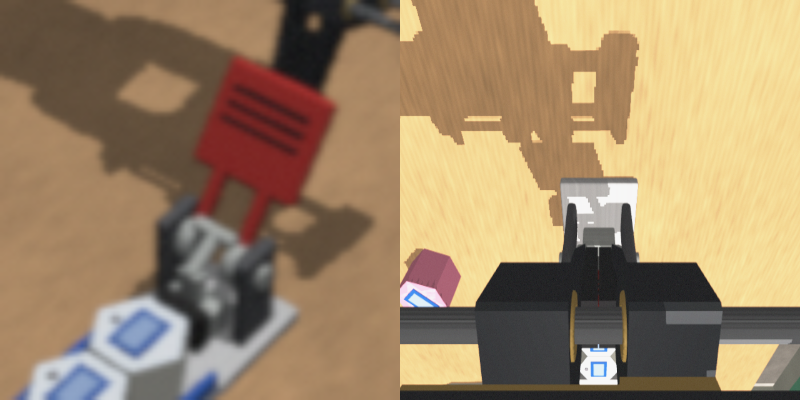

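The lever is rising on the fingers, with low forces. Continuing along the arc.

```bash
python3 -m crank '[{"x":0,"y":-0.058,"z":0.041,"wx":0.042,"wy":0,"wz":0,"gripper":-1}]';python3 -m crank '[{"x":0,"y":-0.061,"z":0.035,"wx":0.042,"wy":0,"wz":0,"gripper":-1}]'; python3 -m crank '[{"x":0,"y":-0.064,"z":0.03,"wx":0.042,"wy":0,"wz":0,"gripper":-1}]'; python3 -m crank '[{"x":0,"y":-0.066,"z":0.024,"wx":0.042,"wy":0,"wz":0,"gripper":-1}]'; python3 -m crank '[{"x":0,"y":0,"z":0,"wx":0,"wy":0,"wz":0,"gripper":-1}]'; python3 st.py
```

```text
time_s: 13.35
tool_pos: [637.7, 76.1, 197.0]
ee_rot: [0.697, 0.7, -0.111, 0.11]
force: [-1.3, 3.9, -2.0]
opening: 0.4
grasp_force: 1.9
time_s: 13.48
tool_pos: [637.8, 63.1, 204.9]
ee_rot: [0.702, 0.703, -0.08, 0.078]
force: [-2.7, 5.7, -0.3]
opening: 0.5
grasp_force: 2.6
time_s: 13.6
tool_pos: [637.8, 50.2, 211.2]
ee_rot: [0.705, 0.706, -0.049, 0.047]
force: [-2.6, 6.5, 1.3]
opening: 0.4
grasp_force: 3.1
time_s: 13.72
tool_pos: [637.8, 37.2, 216.3]
ee_rot: [0.706, 0.707, -0.017, 0.016]
force: [-4.1, 9.0, 2.8]
opening: 0.7
grasp_force: 3.7
time_s: 13.85
tool_pos: [638.0, 35.7, 216.6]
ee_rot: [0.707, 0.706, -0.018, 0.017]
force: [-2.0, 7.2, 4.6]
opening: 0.7
grasp_force: 3.1
tcp [638.   35.7 216.6] tip [637.9  32.6 152.6] d [-0.002 -0.05  -0.999] xax [ 0.001  0.999 -0.05 ] F [-2.   7.2  4.6] op 0.7 j [-0.11  0.64  1.23 -0.05  1.27 -0.1 ]
```

```bash
python3 -m crank '[{"x":0,"y":-0.065,"z":0.014,"wx":0.024,"wy":0,"wz":0,"gripper":-1}]';python3 -m crank '[{"x":0,"y":-0.065,"z":0.013,"wx":0,"wy":0,"wz":0,"gripper":-1}]'; python3 -m crank '[{"x":0,"y":-0.075,"z":0.006,"wx":0,"wy":0,"wz":0,"gripper":-1}]'; python3 -m crank '[{"x":0,"y":-0.08,"z":-0.008,"wx":0,"wy":0,"wz":0,"gripper":-1}]';  python3 st.py
```

```text
time_s: 13.98
tool_pos: [638.0, 25.2, 219.3]
ee_rot: [0.706, 0.708, 0.0, -0.001]
force: [-3.6, 9.2, 8.2]
opening: 0.6
grasp_force: 4.9
time_s: 14.1
tool_pos: [638.0, 11.2, 222.2]
ee_rot: [0.707, 0.707, -0.0, -0.001]
force: [-2.1, 9.2, 5.2]
opening: 0.6
grasp_force: 4.6
time_s: 14.22
tool_pos: [638.1, -3.5, 223.4]
ee_rot: [0.707, 0.708, -0.0, -0.001]
force: [-0.5, 10.3, 2.5]
opening: 0.2
grasp_force: 5.5
time_s: 14.35
tool_pos: [638.1, -19.4, 222.0]
ee_rot: [0.707, 0.708, 0.0, -0.001]
force: [-2.4, 10.9, 8.0]
opening: 0.2
grasp_force: 5.9
tcp [638.1 -19.4 222. ] tip [638.1 -19.3 158. ] d [-0.001  0.001 -1.   ] xax [-0.002  1.     0.001] F [-2.4 10.9  8. ] op 0.2 j [-0.21  0.63  1.23  0.    1.28 -0.22]
```

```bash
python3 -m crank '[{"x":0,"y":-0.075,"z":-0.014,"wx":0,"wy":0,"wz":0,"gripper":-1}]';python3 -m crank '[{"x":0,"y":-0.075,"z":-0.03,"wx":0,"wy":0,"wz":0,"gripper":-1}]'; python3 -m crank '[{"x":0,"y":-0.075,"z":-0.04,"wx":0,"wy":0,"wz":0,"gripper":-1}]'; python3 st.py
```

```text
time_s: 14.48
tool_pos: [638.1, -34.5, 218.9]
ee_rot: [0.707, 0.708, -0.0, -0.001]
force: [-2.3, 10.1, 3.2]
opening: 0.1
grasp_force: 5.7
time_s: 14.6
tool_pos: [638.1, -49.6, 212.7]
ee_rot: [0.707, 0.708, -0.0, -0.001]
force: [-2.6, 9.2, 4.1]
opening: 0.3
grasp_force: 5.0
time_s: 14.72
tool_pos: [638.0, -64.7, 204.0]
ee_rot: [0.707, 0.708, -0.001, -0.001]
force: [0.3, 9.5, 0.1]
opening: 0.1
grasp_force: 3.4
tcp [638.  -64.7 204. ] tip [637.9 -64.6 140. ] d [-0.003  0.001 -1.   ] xax [-0.001  1.     0.001] F [0.3 9.5 0.1] op 0.1 j [-0.28  0.65  1.24  0.    1.25 -0.28]
```

```bash
python3 -m crank '[{"x":0,"y":-0.06,"z":-0.055,"wx":0,"wy":0,"wz":0,"gripper":-1}]';python3 -m crank '[{"x":0,"y":-0.053,"z":-0.066,"wx":0,"wy":0,"wz":0,"gripper":-1}]'; python3 -m crank '[{"x":0,"y":-0.022,"z":-0.036,"wx":0,"wy":0,"wz":0,"gripper":-1}]'; python3 -m crank '[{"x":0,"y":0,"z":0,"wx":0,"wy":0,"wz":0,"gripper":-1},{"x":0,"y":0,"z":0,"wx":0,"wy":0,"wz":0,"gripper":-1}]';python3 st.py
```

```text
time_s: 14.85
tool_pos: [638.0, -77.3, 192.7]
ee_rot: [0.707, 0.707, -0.001, -0.001]
force: [-0.4, 3.7, -0.2]
opening: 0.2
grasp_force: 1.6
time_s: 14.98
tool_pos: [638.2, -88.8, 179.3]
ee_rot: [0.707, 0.707, -0.001, -0.0]
force: [-0.7, -0.3, 0.6]
opening: 0.2
grasp_force: 0.0
time_s: 15.1
tool_pos: [638.0, -93.9, 171.8]
ee_rot: [0.707, 0.707, -0.001, -0.0]
force: [-0.0, 0.2, -1.0]
opening: 0.6
grasp_force: 0.0
time_s: 15.35
tool_pos: [638.3, -93.4, 173.7]
ee_rot: [0.707, 0.707, 0.0, 0.0]
force: [0.9, 0.7, -0.1]
opening: 0.8
grasp_force: 0.0
tcp [638.3 -93.4 173.7] tip [638.4 -93.4 109.7] d [ 0. -0. -1.] xax [ 0.  1. -0.] F [ 0.9  0.7 -0.1] op 0.8 j [-0.33  0.69  1.26 -0.    1.19 -0.33]
```

The force dropped to zero past the high point, so the lever snapped over. I'll retreat and verify numerically.

```bash
python3 -m crank '[{"x":0,"y":0,"z":0.3,"wx":0,"wy":0,"wz":0,"gripper":-1},{"x":0,"y":0,"z":0.3,"wx":0,"wy":0,"wz":0,"gripper":-1},{"x":-0.3,"y":0,"z":0.1,"wx":0,"wy":0,"wz":0,"gripper":-1},{"x":-0.3,"y":0,"z":0,"wx":0,"wy":0,"wz":0,"gripper":-1},{"x":-0.3,"y":0,"z":0,"wx":0,"wy":0,"wz":0,"gripper":-1}]' | head -2
python3 -m crank '[{"x":-0.2,"y":-0.2,"z":0,"wx":0,"wy":0,"wz":0,"gripper":-1},{"x":-0.2,"y":-0.2,"z":0,"wx":0,"wy":0,"wz":0,"gripper":-1},{"x":0,"y":-0.2,"z":0,"wx":0,"wy":0,"wz":0,"gripper":-1},{"x":0,"y":0,"z":0,"wx":0,"wy":0,"wz":0,"gripper":-1},{"x":0,"y":0,"z":0,"wx":0,"wy":0,"wz":0,"gripper":-1}]'
python3 - <<'E'
from h import *
from rig import robot
q=np.load("jig.npy");q[1]+=1.4
def jw(X):
    c,s=np.cos(q[2]),np.sin(q[2]);X=np.array(X);return np.c_[q[0]+c*X[:,0]-s*X[:,1],q[1]+s*X[:,0]+c*X[:,1],X[:,2]]
for n in("scene","top"):
    m=robot.camera_model(n);im=robot.capture(n)[:,:,::-1].copy();cv2.imwrite(f"pics/{n}_end.png",im)
    h=cv2.cvtColor(im,cv2.COLOR_BGR2HSV);r=cv2.inRange(h,(0,150,60),(5,255,255))|cv2.inRange(h,(175,150,60),(180,255,255))
    k,l,st,c=cv2.connectedComponentsWithStats(r);print(n,[(st[i].tolist(),c[i].round(1).tolist()) for i in range(1,k) if st[i,4]>80])
    for f in(140,150,160,172):
        a=np.radians(f);e=[[70+t*np.cos(a)+6*np.sin(a),y,62+t*np.sin(a)-6*np.cos(a)] for t in(45,115) for y in(-38,38)]
        P=proj(m,jw(e));print(f,"bbox",P.min(0).round(1),P.max(0).round(1),"c",P.mean(0).round(1))
    for i,(rr,a) in enumerate(screens(im)):print(rr[0])
E
```

```text
time_s: 15.98
tool_pos: [457.0, -93.2, 313.7]
time_s: 16.6
tool_pos: [379.0, -213.0, 313.3]
ee_rot: [0.707, 0.707, 0.0, 0.0]
force: [-0.9, 0.0, -1.1]
opening: 0.4
grasp_force: 0.0
scene [([313, 280, 44, 32, 710], [334.3, 296.1])]
140 bbox [318.6 269.9] [358.8 285.7] c [338.9 278. ]
150 bbox [315.3 274.7] [357.4 292.8] c [336.5 283.5]
160 bbox [312.9 277.7] [356.2 300.7] c [334.7 289. ]
172 bbox [311.3 281.1] [355.2 309.6] c [333.4 295.1]
top [([595, 59, 16, 17, 211], [602.3, 66.7]), ([328, 182, 38, 28, 636], [350.4, 195.7])]
140 bbox [334.2 177.1] [356.6 209.3] c [345.3 193.4]
150 bbox [336.1 178.1] [360.8 209.5] c [348.4 194. ]
160 bbox [337.6 179.4] [363.8 209.8] c [350.7 194.7]
172 bbox [338.7 180.9] [365.7 210.2] c [352.2 195.6]
```

The red paddle's centre and extents match the closed angle (172°) in both cameras, and nothing is touching. Handing in.

```bash
python3 -c "
from rig import robot
print(robot.hand_in())"
```

```text
the job is handed in; nothing more can be done
None
```

The loose unit is set down in the empty place, its flats in line with the other two, and the cam lever has snapped closed, matching the closed angle in both cameras; I handed in at about 17 s with the robot clear, without separately measuring how tight the row is clamped.

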